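Nest the last planter pot into the latched stack carrier

ROBOT

A 6-joint arm with a two-finger parallel gripper is mounted at the origin on the work surface. World frame = base frame: x ahead of the robot, y to its left, z up, the work surface at z = 0. Lengths are in m, angles in rad, forces in N, time in s.
With the tool pointing down it reaches from about 0.275 to 0.825 m from the base axis. Payload 5.2 kg.
Tool frame: the origin (TCP) lies midway between the tips of the shut fingers; the grasp point (between the pads) lies 19 mm behind it; z points along the fingers, y is the direction in which the jaws open and shut (so a half turn about z gives the same grasp; the last joint's range is limited). The gripper opens to 93 mm and grips with 3 to 60 N. Pads are 15 mm wide; open, the fingers measure 128 mm over their backs; the gripper's body (75 mm by 188 mm) begins 65 mm behind the grasp point.
Start: joints at [0.958, 0.259, 1.535, -0, 1.348, -0.203], TCP at [0.219, 0.504, 0.219] pointing down, gripper open.
Joint ranges: [-3.14, 3.14], [-0.91, 2.08], [0.19, 2.58], [-1.22, 4.36], [0.22, 2.71], [-3.12, 3.12]. Speed limits (rad/s): [2.57, 2.57, 3.14, 3.14, 3.14, 3.14].

INTERFACE

Orientations are given as [roll, pitch, yaw] about the fixed x, y, z axes, in that order (R = Rz(yaw) Ry(pitch) Rx(roll)).
In Python, from station import observe, capture, camera_info, workorder, models gives the robot as it stands.
- The arm moves only by the tool jog_arm, never from a script. Its argument "increments" is a list of rows, each an object of numbers: "dx", "dy", "dz": the shift along the tool's x, y, z in m; "roll": the turn about the tool's z in rad; "grip": the closure, from 0 (fully open) to 1 (shut). In form: [{"dx": .., "dy": .., "dz": .., "roll": .., "grip": ..}, ...]. A call has 1 to 20 rows; each row is the pose to reach, as a shift and turn from the pose measured when the call began, along the tool's axes at that moment; what a row does not reach only later rows make up. A row lasts 1/8 s, in which the tool goes at most 62.5 mm and 10.7 degrees, less where a joint would pass 70% of its speed; a pose out of reach is approached as far as the arm can. A call with a gripper value outside its range is refused whole. The fingers move at their own pace and stop on an object; the grip force is fixed at half the most. Time passes only in rows, so rows that repeat a pose let the fingers close. It gives the time, the measured TCP pose, the force and the opening at its end, in the units of the state.
- observe(): the state, without advancing time (a new reading comes with each control period).
- capture(name): name is "side" or "top"; returns the picture (400x640x3 uint8, red, green, blue); there is no depth.
- camera_info(name): a dict with "fov_y" (degrees; the focal length in pixels is half the picture's height over the tangent of half this angle, whatever the lens; pixels are square), "cx", "cy" (the principal point, pixels), "eye" and "rotation" of the camera in the world. Camera axes: x right, y up, looking along -z (the intrinsics and any distortion apply to the point x, -y, -z); pixel columns grow to the right and rows downward; lengths in m; the calibration is good to about 2 mm. A picture is of the moment at which its call begins. camera_info takes no time and is no camera call.
- workorder.finish_job(): hands the job in, once; it reports no verdict.
Trained networks look in the newest picture that a camera, given by its name, has taken for a name from the list of things; names that differ only in an ending like _2 or _b are one class to them, and where a whole thing is asked for, a point or a joint stands for the part that bears it (a point fixed in the world has none). Each returns a list of dicts, best first, with "p" (0 to 1); they miss things now and then, are a little off and sometimes report something else, mostly with a low value. They report only what shows in the picture. A call takes as long as a camera call. They do not tell look-alikes from the thing itself.
- models.recognise(target, camera): "point" ([x, y, z] in m, in world coordinates, good to about 4 mm: the middle of the surface that is visible of it).
- models.silhouettes(target, camera): "mask" (400x640 bool, what is visible of it).
The state is a dict: "t": time; "qpos": joint angles; "joint_velocities": joint speeds; "tau": joint torques, N m; "ee_pos": TCP position; "tool_rot": TCP orientation; "ft_force": force on the tool from outside, world axes, zero at the start; "wrist_torque": the same for the moment, N m; "grip_width": finger opening in m.
Only numpy, scipy, OpenCV 4.12 (cv2) and the standard library are available. Lean on these libraries where they do the work, as an engineer would, in place of code of your own. Each camera call takes 0.05 s, during which the arm holds its last target.

TASK

Add the loose small eight-sided metal pot to the two that stand nested in the blue stack carrier: nest it right way up inside them, flats in line with theirs. Lower it in rather than dropping it, and press it down, without ramming, until it is fully home and both brass spring latches have snapped out over its collar; leave everything else on the bench where it is.

Things in the scene. Friction and masses are not known exactly. Their poses are not given: they have to be found in the camera images.
- pot_mid_point (a point): The pot to load: tapered, eight-sided, bare sheet metal, 56 mm high, open on top, on the bench. Its top 18 mm is a round straight collar, 68 mm across; below, it tapers from 57 mm across flats to 45 at the foot. Wall 2, floor 3 mm thick, rim 4.5 mm wide; 0.14 to 0.28 kg. Point: on the axis, half-way up (28 mm). z up out of the mouth; x and y point at middles of flats (one every 45 degrees).
- carrier: Stack carrier clamped to the bench: blue base plate 112 (x) x 190 (y) mm, four rods, and a blue top plate 106 x 160 x 6 mm, upper face 96 mm above the bench, with a 78 mm round hole. Origin: on the stack's axis at bench height, z up. Two pots like the loose one are nested in it, held fast by a wing nut, their flats at an odd angle to the carrier (it varies and is not reported: look or feel for it).
- home (a point): On the stack's axis, 72 mm above the bench: where the third pot's middle lies when home, collar on the collar below, rim 4 mm above the top plate. It goes straight home only with its flats in line with those below to about 5 degrees; out of line it wedges up to 8 mm proud (6 mm at 13 degrees), and is freed by lifting it a little, turning it and pressing again.
- latch_left_nose (a point): Tip of the bolt on the carrier's +y side, at its nose's lower edge, 102 mm above the bench, 31 mm from the axis: a brass wedge 8 mm wide, flat below, sloping up and back to 38 mm from the axis at 118 mm. Its dark housing on the top plate is 36 mm wide, y 46 to 72 mm, top at 123 mm; black knob out to y 89. The carrier's +x and -x sides are free of latches.
- latch_right_nose (a point): The same for the bolt on the -y side. A pot let down by its collar comes to rest on both bolts with the collar's lower edge about 14 mm above the top plate, 28 mm short of home. Fingers outside the collar can go no lower than the top plate, so the last of the way it is pressed from above, on the rim or inside.
- latch_left (a joint): Travel of the spring bolt on the +y side in m: 0 = out, 3 mm over a pot's collar; grows to 0.009 as it is pushed back (spring 1.8 N at 0, plus 0.3 N per mm). A collar pushed down wedges both bolts back at some 6 to 13 N in all, drags past them at 2 to 5 N over its 18 mm, then they snap out above its rim.
- latch_right (a joint): The same for the bolt on the carrier's -y side.
- big_pot: A bigger pot of the same make, 95 mm across flats, 78 mm high, too big for the carrier, standing on the bench. Origin: centre of its underside. Bystander.
- green_pot: Finished round green pot, 94 mm across, 80 mm high, standing on the bench. Origin: centre of its underside. Bystander.
- flange: Flat steel ring, 100 mm across, 4 mm thick, with six brass studs up to 25 mm. Origin: centre of its underside. Bystander.
- hammer: Hammer lying on the bench, 260 mm long along its x, head 90 mm wide. Bystander.
- pliers: Pliers with orange and red grips, 150 mm long along x, lying flat, 16 mm high. Bystander.
- brush_tin: Yellow tin of brushes, 72 mm across, 85 mm high, brushes up to 215 mm. Origin: centre of its underside. Bystander.
There are look-alikes about, which are no part of the job. What is shaped like the carrier but green is not meant.

How it is judged:
By the outcome, as a careful person would: the job done as asked, in the order asked, and still so for the second after the job is handed in, with the robot touching nothing.
It also fails if it takes over 67 s, if anything falls off the work surface, if the arm or the gripper's body presses on something with over 40 N, if the wrist force passes 120 N, or if a joint passes its speed limit or range.

## Working session

There is one attempt and no reset: what is moved stays moved. The work goes in short steps, Python scripts to look and compute and a tool call to move; the robot and the scene stay as the last step left them, time stands still between calls to the robot, and variables do not carry over. Pictures are saved under pics/ and viewed, and the job is handed in when it is done.

Besides the shell and the picture viewer there is one more tool, called after ">>>" as name(argument=value, ...), one argument or row to a line, values as JSON. jog_arm: Moves the arm, as the interface text tells. Its arguments: {"type":"object","properties":{"increments":{"type":"array","items":{"type":"object","properties":{"dx":{"type":"number"},"dy":{"type":"number"},"dz":{"type":"number"},"roll":{"type":"number"},"grip":{"type":"number"}}}}},"required":["increments"]}

```bash
ls; mkdir -p pics; python3 - <<'E'
from station import *
import cv2
for n in("side","top"):
    im=capture(n);cv2.imwrite(f"pics/{n}0.png",im[:,:,::-1]);print(n,camera_info(n))
print(observe())
E
```

```text
pics
side {'fov_y': 50.00576091748777, 'cx': 321.4535078742338, 'cy': 200.7569569800251, 'eye': array([ 0.27501943, -1.16530628,  0.85770692]), 'rotation': array([ 0.9825468 , -0.01547183, -0.12383213])}
top {'fov_y': 56.57603034661283, 'cx': 322.24999703025503, 'cy': 194.60325420596138, 'eye': array([0.32349925, 0.01615358, 1.24902595]), 'rotation': array([ 0.13004927, -0.00976554, -1.59941582])}
{'t': 0.1, 'qpos': array([ 9.58192098e-01,  2.59273360e-01,  1.53593973e+00, -2.95616612e-05,
        1.34804624e+00, -2.02789884e-01]), 'joint_velocities': array([-0.00075514, -0.00186276, -0.00315031,  0.00073555, -0.00039161,
       -0.00140682]), 'tau': array([ 4.23444013e-03, -4.38207972e+01, -2.84644568e+01,  7.22980010e-02,
        3.61649296e-02, -2.93484243e-05]), 'ee_pos': array([0.21883408, 0.50405084, 0.21791273]), 'tool_rot': array([-3.13995433e+00, -3.07442550e-04,  2.73178461e+00]), 'ft_force': array([ 0.68477847, -0.92797672,  0.12951385]), 'wrist_torque': array([ 0.05373149,  0.00613446, -0.01371067]), 'grip_width': 0.09329644545692606}
```

View pics/side0.png

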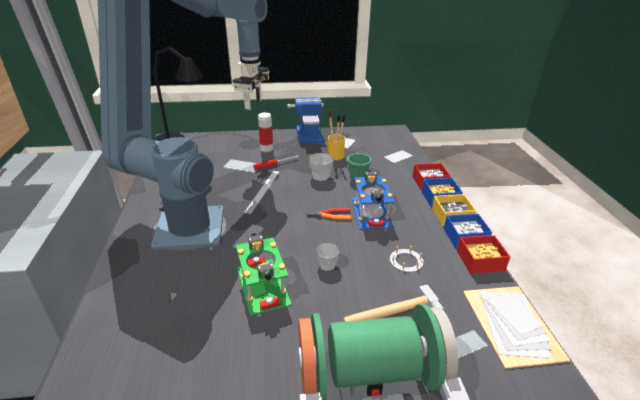

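View pics/top0.png

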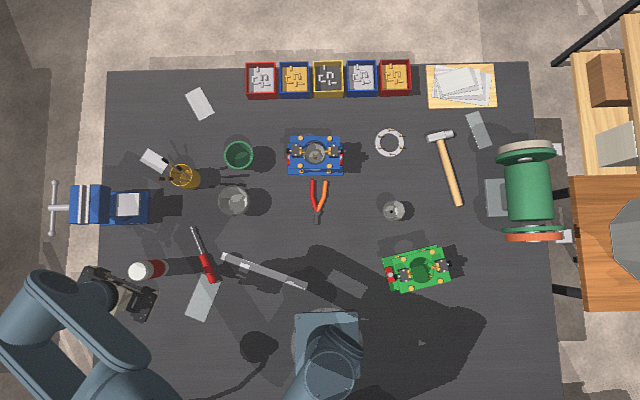

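Candidates for the loose pot are the small pot at top (393,210) / side (328,258) and the big pot at top (233,200) / side (320,167). For the carrier they are blue at top (315,155) and green at top (418,268). I choose the small pot and the blue carrier, and check both in crops.

```bash
cat > h.py <<'E'
import numpy as np,cv2
from scipy.spatial.transform import Rotation as R
from station import *
def cam(n):
    c=camera_info(n);f=200/np.tan(np.radians(c['fov_y'])/2)
    return f,c['cx'],c['cy'],np.array(c['eye']),R.from_euler('xyz',c['rotation']).as_matrix()
def proj(n,P):
    f,cx,cy,e,M=cam(n);p=(np.atleast_2d(P)-e)@M
    return np.c_[cx+f*p[:,0]/-p[:,2],cy-f*p[:,1]/-p[:,2]]
def back(n,uv,z):
    f,cx,cy,e,M=cam(n);d=M@np.array([(uv[0]-cx)/f,-(uv[1]-cy)/f,-1]);return e+d*(z-e[2])/d[2]
def crop(n,u,v,w,h,s,name,im=None):
    im=capture(n) if im is None else im
    c=im[v-h:v+h,u-w:u+w,::-1];cv2.imwrite(f'pics/{name}.png',cv2.resize(c,None,fx=s,fy=s,interpolation=cv2.INTER_CUBIC))
E
python3 - <<'E'
from h import *
ims={n:cv2.imread(f'pics/{n}0.png')[:,:,::-1] for n in('side','top')}
a=[]
for n,u,v in(('top',393,210),('side',328,258),('top',315,155),('side',374,200)):
    c=ims[n][v-32:v+32,u-40:u+40,::-1];a.append(cv2.resize(c,None,fx=5,fy=5,interpolation=cv2.INTER_CUBIC)[:300])
cv2.imwrite('pics/c1.png',np.vstack([np.hstack(a[:2]),np.hstack(a[2:])]))
for n in('side','top'):
    capture(n)
    for t in('pot_mid_point','carrier','latch_left_nose','latch_right_nose','big_pot'):
        print(n,t,[(np.round(r['point'],4),round(r['p'],2),proj(n,r['point'])[0].round(1)) for r in models.recognise(t,n)])
print(observe()['t'])
E
```

```text
side pot_mid_point [(array([ 0.4225, -0.23  ,  0.0456]), 0.78, array([327.8, 253. ]))]
side carrier [(array([ 0.6018, -0.0203,  0.0933]), 0.75, array([373.7, 196.3])), (array([ 0.2377, -0.3309,  0.0567]), 0.69, array([263.5, 279.7]))]
side latch_left_nose [(array([0.4722, 0.0196, 0.0113]), 0.43, array([332. , 212.1])), (array([0.4644, 0.2588, 0.056 ]), 0.23, array([321.4, 166.7]))]
side latch_right_nose [(array([ 0.6107, -0.0644,  0.1133]), 0.41, array([380.1, 198.4]))]
side big_pot [(array([0.4665, 0.2607, 0.0575]), 0.83, array([321.8, 166.1])), (array([ 0.5841, -0.4267,  0.0211]), 0.51, array([399.9, 305.6]))]
top pot_mid_point [(array([ 0.429 , -0.2375,  0.0227]), 0.62, array([394.1, 208.9]))]
top carrier [(array([ 0.2378, -0.2982,  0.097 ]), 0.9, array([422.2, 268.5])), (array([0.5947, 0.0238, 0.1023]), 0.63, array([313.8, 156.6]))]
top latch_left_nose [(array([ 0.221 , -0.2278,  0.119 ]), 0.41, array([401.1, 275.4]))]
top latch_right_nose [(array([ 0.2475, -0.3392,  0.1161]), 0.59, array([437.3, 265.3])), (array([ 0.605 , -0.0249,  0.1186]), 0.41, array([329.3, 151.7]))]
top big_pot [(array([0.4748, 0.2916, 0.0406]), 0.9, array([233., 199.])), (array([ 0.5914, -0.4242,  0.0243]), 0.2, array([446.8, 159.5]))]
0.7
```

View pics/c1.png

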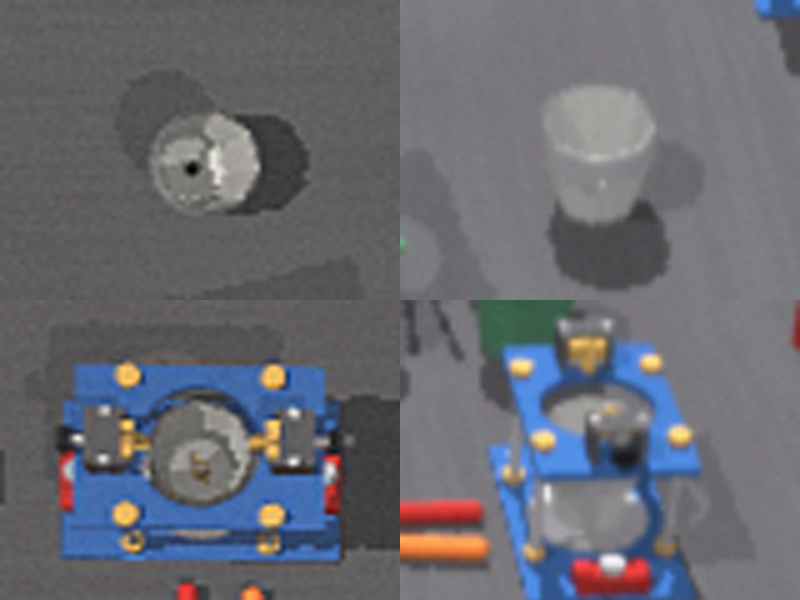

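```bash
python3 - <<'E'
from h import *
for n in('side','top'):
    im=np.mean([capture(n).astype(float) for _ in range(8)],0);np.save(f'{n}.npy',im)
    for t in('pot_mid_point','carrier'):
        for i,r in enumerate(models.silhouettes(t,n)):
            m=r['mask'];np.save(f'm_{n}_{t}_{i}.npy',m);ys,xs=np.nonzero(m);print(n,t,i,r['p'],m.sum(),xs.min(),xs.max(),ys.min(),ys.max())
def st(n,u,v,w,h,s=12):
    im=np.load(f'{n}.npy')[v-h:v+h,u-w:u+w,::-1]
    im=np.clip((im-im.min())*255/(im.max()-im.min()),0,255)
    return cv2.resize(im.astype(np.uint8),None,fx=s,fy=s,interpolation=cv2.INTER_LANCZOS4)
cv2.imwrite('pics/z1.png',np.hstack([st('top',396,210,16,16),st('top',315,157,16,16)]))
cv2.imwrite('pics/z2.png',np.hstack([st('side',328,258,16,16),st('side',374,203,16,16)]))
E
```

```text
side pot_mid_point 0 0.94 506 316 339 243 269
side carrier 0 0.68 3150 236 291 233 313
side carrier 1 0.6 1381 352 393 170 228
top pot_mid_point 0 0.63 357 384 404 200 220
top pot_mid_point 1 0.56 34 326 342 148 153
top carrier 0 0.89 1657 287 343 135 174
top carrier 1 0.72 2321 382 450 246 292
```

View pics/z1.png

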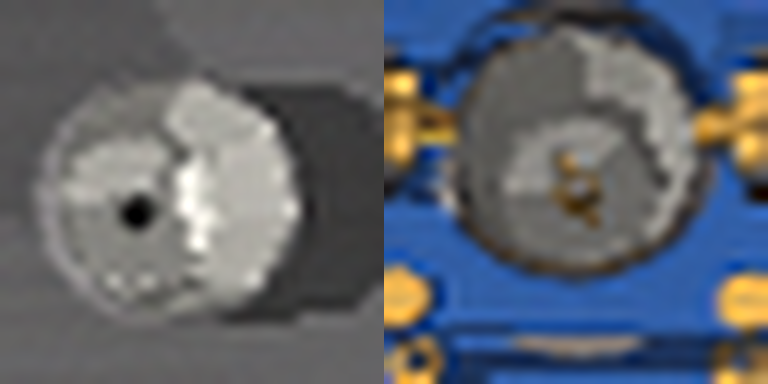

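View pics/z2.png

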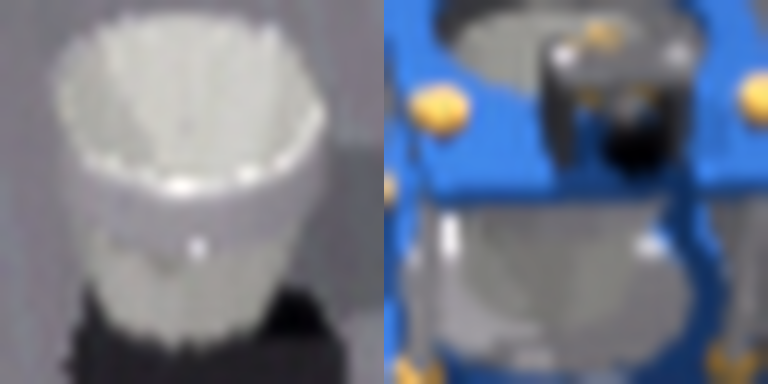

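```bash
cat >> h.py <<'E'
def ring(r,z,n=72,ph=0,c=(0,0)):
    a=np.arange(n)*2*np.pi/n+ph;return np.c_[c[0]+r*np.cos(a),c[1]+r*np.sin(a),np.full(n,z)]
S=8
def hullmask(n,P,u0,v0,w,h):
    p=(proj(n,P)+0.5-[u0,v0])*S
    m=np.zeros((h*S,w*S),np.uint8);cv2.fillConvexPoly(m,cv2.convexHull(np.round(p*16).astype(np.int32)),1,shift=4)
    return m.reshape(h,S,w,S).mean((1,3))
E
python3 - <<'E'
from h import *
from scipy.optimize import minimize
M={n:np.load(f'm_{n}_pot_mid_point_0.npy') for n in('side','top')}
def cost(x,ns):
    t=0
    for n in ns:
        ys,xs=np.nonzero(M[n]);u0,v0,w,h=xs.min()-8,ys.min()-8,np.ptp(xs)+17,np.ptp(ys)+17
        P=np.vstack([ring(.034,.056),ring(.034,.038),ring(.0225/np.cos(np.pi/8),0,8)]);P[:,:2]+=x*1
        t+=((hullmask(n,P,u0,v0,w,h)-M[n][v0:v0+h,u0:u0+w])**2).sum()/M[n].sum()
    return t
for ns in(('side',),('top',),('side','top')):
    r=minimize(cost,[.425,-.233],args=(ns,),method='Nelder-Mead',options=dict(initial_simplex=[[.425,-.233],[.435,-.233],[.425,-.223]]));print(ns,r.x,r.fun)
for n,b in(('side',(352,393,165,232)),('top',(285,346,132,178))):
    im=np.load(f'{n}.npy');c=im[b[2]:b[3],b[0]:b[1],::-1]
    s=min(780/c.shape[1],590/c.shape[0]);s=int(s)
    cv2.imwrite(f'pics/car_{n}.png',cv2.resize(c.clip(0,255).astype(np.uint8),None,fx=s,fy=s,interpolation=cv2.INTER_CUBIC));print(s)
E
```

```text
('side',) [ 0.42107544 -0.22660735] 0.03263089025444664
('top',) [ 0.42395697 -0.23124362] 0.028554878982843136
('side', 'top') [ 0.4225901  -0.22960287] 0.140950032935914
8
12
```

View pics/car_top.png

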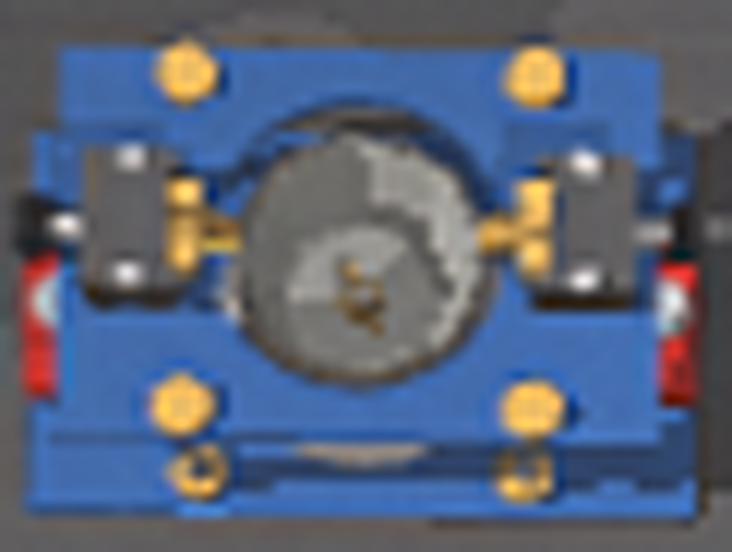

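View pics/car_side.png

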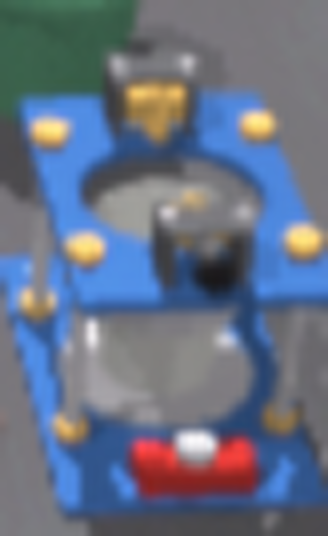

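```bash
python3 - <<'E'
from h import *
def P(n,pts,o,s,z):
    Q=np.array([back(n,((p[0]+.5)/s-.5+o[0],(p[1]+.5)/s-.5+o[1]),z) for p in pts]);return Q
t=P('top',[(60,45),(660,48),(660,440),(50,440)],(285,132),12,.096);print(t.round(4),t.mean(0))
g=P('top',[(187,72),(535,76),(533,408),(182,405)],(285,132),12,.101);print(g.round(4),g.mean(0))
g=P('side',[(50,131),(258,124),(304,241),(85,248)],(352,165),8,.101);print(g.round(4),g.mean(0))
E
```

```text
[[ 0.6677  0.0995  0.096 ]
 [ 0.6628 -0.0601  0.096 ]
 [ 0.5565 -0.0564  0.096 ]
 [ 0.5608  0.104   0.096 ]] [0.61194367 0.02173366 0.096     ]
[[ 0.658   0.0657  0.101 ]
 [ 0.6545 -0.0264  0.101 ]
 [ 0.5649 -0.0231  0.101 ]
 [ 0.5682  0.0689  0.101 ]] [0.61140215 0.02126799 0.101     ]
[[ 0.5659  0.068   0.101 ]
 [ 0.6564  0.065   0.101 ]
 [ 0.6525 -0.0278  0.101 ]
 [ 0.5622 -0.024   0.101 ]] [0.60922149 0.02032442 0.101     ]
```

```bash
cat > ov.py <<'E'
from h import *
def view(n,u,v,w,h,s,lines,lo=None,hi=None,gray=True):
    im=np.load(f'{n}.npy')[v-h:v+h,u-w:u+w,::-1]
    if gray: im=np.repeat(im.mean(2,keepdims=True),3,2)
    lo=np.percentile(im,2) if lo is None else lo;hi=np.percentile(im,99) if hi is None else hi
    im=(np.clip((im-lo)/(hi-lo),0,1)*255).astype(np.uint8)
    a=cv2.resize(im,None,fx=s,fy=s,interpolation=cv2.INTER_CUBIC);b=a.copy()
    for P,c in lines:
        p=(proj(n,P)-[u-w,v-h]+.5)*s
        cv2.polylines(b,[np.round(p*16).astype(np.int32)],False,c,1,cv2.LINE_AA,4)
    return np.hstack([a,b])
def potlines(c,z0,ph,dz=0):
    L=[];k=1/np.cos(np.pi/8)
    for r,z in((.034,.056),(.034,.038)):
        P=ring(r,z0+z,c=c);L.append((np.vstack([P,P[:1]]),(0,255,255)))
    A=ring(.0285*k,z0+.038,8,ph+np.pi/8,c);B=ring(.0225*k,z0,8,ph+np.pi/8,c)
    L.append((np.vstack([B,B[:1]]),(0,255,0)))
    for i in range(8): L.append((np.array([A[i],B[i]]),(0,0,255) if i else (255,0,255)))
    return L
E
python3 - <<'E'
from ov import *
cv2.imwrite('pics/o1.png',view('side',328,257,16,18,24//2,potlines((.4211,-.2266),0,0),lo=100))
cv2.imwrite('pics/o2.png',view('side',374,205,20,22,10,potlines((.6092,.0203),.008,0)+potlines((.6092,.0203),.026,0)[:2]))
cv2.imwrite('pics/o3.png',view('top',396,210,14,14,14,potlines((.4240,-.2312),0,0)))
E
```

```text
(no output)
```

View pics/o1.png

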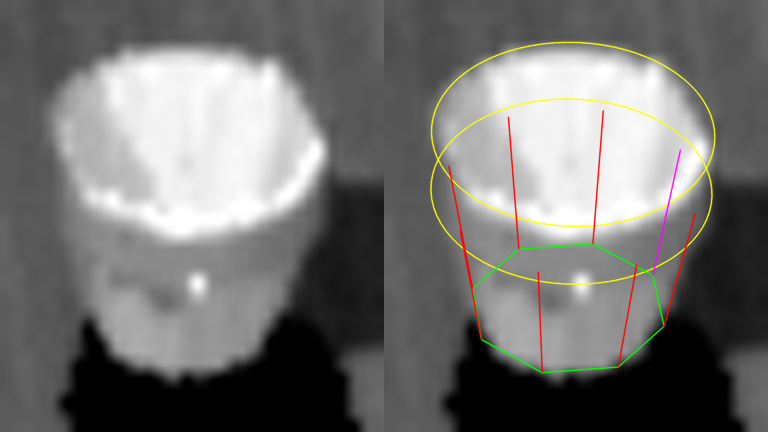

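View pics/o2.png

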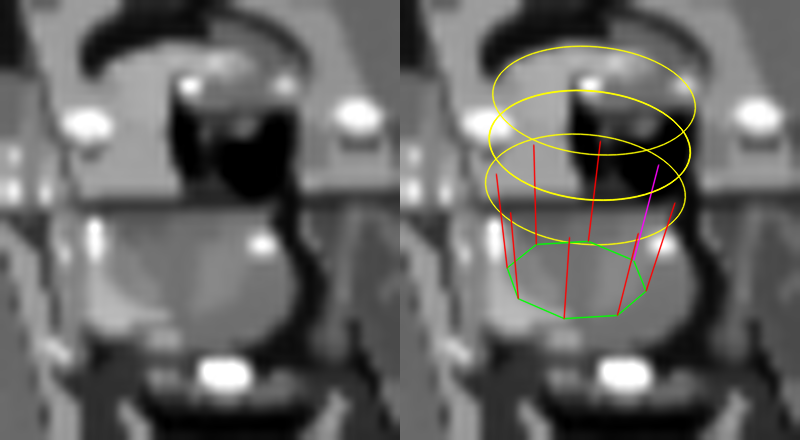

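View pics/o3.png

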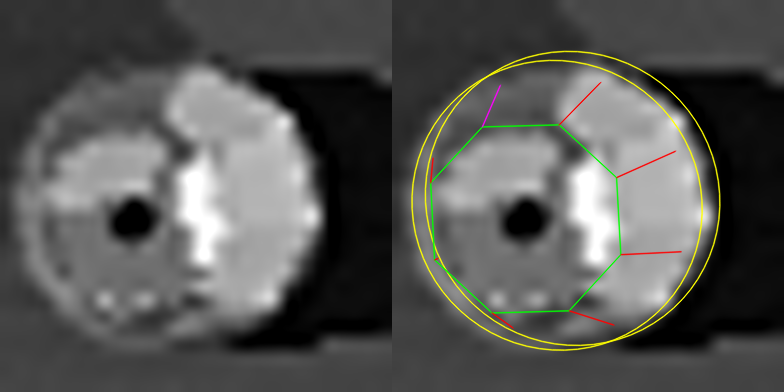

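```bash
cat > unw.py <<'E'
from ov import *
from scipy.ndimage import map_coordinates
def unwrap(n,c,z0,inner,zs,inv=False):
    im=np.load(f'{n}.npy').mean(2);f,cx,cy,e,M=cam(n)
    az=np.radians(np.arange(0,360,2));out=np.full((len(zs),len(az)),np.nan)
    for i,z in enumerate(zs):
        r=(.0225+(.006)*z/.038)*1.03-(.002 if inner else 0)
        P=np.c_[c[0]+r*np.cos(az),c[1]+r*np.sin(az),np.full(len(az),z0+z)]
        nrm=np.c_[np.cos(az),np.sin(az),np.full(len(az),-.158)]*(-1 if inner else 1)
        vis=((e-P)*nrm).sum(1)>0
        p=proj(n,P);v=map_coordinates(im,[p[:,1],p[:,0]],order=3)
        out[i]=np.where(vis,v,np.nan)
    return out
E
python3 - <<'E'
from unw import *
for nm,n,c,z0,inn,zs in(('top in loose','top',(.4240,-.2312),0,1,(.034,.026,.018,.010)),('side in loose','side',(.4211,-.2266),0,1,(.034,.028)),('side ex loose','side',(.4211,-.2266),0,0,(.028,.02,.012,.006)),('top in nest','top',(.6116,.0215),.026,1,(.034,.026,.018,.010)),('side ex nest','side',(.6092,.0203),.008,0,(.028,.02,.012,.006))):
    o=unwrap(n,c,z0,inn,zs);print(nm)
    for row in o: print(' '.join('---' if np.isnan(v) else f'{v:3.0f}' for v in row[::3]))
print(' '.join(f'{a:3d}' for a in range(0,360,6)))
E
```

```text
top in loose
109 109 109 111 108 109 110 101  99  98 111 119 108 --- --- --- --- --- --- --- --- --- --- --- --- 141 125 109  89  86  95 112 123 113 120 142 154 155 153 153 152 153 153 157 162 161 162 161 161 163 164 151 147 151 151 152 152 156 148 123
106 107 107 104 105 108 101  99 100 106 125 114 117 --- --- --- --- --- --- --- --- --- --- --- --- 152 128 120 102  90  88  94 107 102  98 126 150 155 153 152 153 152 152 155 161 161 161 161 160 162 167 161 152 153 151 151 150 161 146 112
101 105 103 103 106 101 100 105 107 126 127 111 131 --- --- --- --- --- --- --- --- --- --- --- --- 151 139 123 115 105  96  91 100  99  85 112 150 157 156 151 150 149 150 154 161 162 161 161 160 163 164 150 142 150 154 156 159 161 124 100
102 105 108 109 105 105 113 113 127 138 120 119 143 --- --- --- --- --- --- --- --- --- --- --- --- 138 153 127 120 118 117 103  99 112  97 104 150 156 153 158 150 145 154 164 157 154 157 157 159 158 147 142 148 145 153 151 135 116 100  99
side in loose
160 164 156 151 152 155 159 161 162 162 161 160 161 162 160 162 161 161 159 154 150 149 146 145 145 146 146 142 1
[... 2825 characters left out ...]
 --- --- --- --- --- --- --- --- --- --- --- --- --- --- --- --- --- --- --- --- --- --- --- --- 159 151 144 140 137 136 136 136 138 140 140 137 131 128 127 128 132 137 139 139 139 138 136 135 134 134 133 136 --- --- ---
--- --- --- --- --- --- --- --- --- --- --- --- --- --- --- --- --- --- --- --- --- --- --- --- --- --- --- --- --- 145 143 142 141 141 140 139 140 140 141 140 136 132 128 127 129 133 136 138 137 136 136 136 135 133 132 131 132 --- --- ---
  0   6  12  18  24  30  36  42  48  54  60  66  72  78  84  90  96 102 108 114 120 126 132 138 144 150 156 162 168 174 180 186 192 198 204 210 216 222 228 234 240 246 252 258 264 270 276 282 288 294 300 306 312 318 324 330 336 342 348 354
```

Top view: the loose pot's edges lie at 32° (mod 45). The nested pots' edges lie near 0°, so about +13° of turn is needed. The small pot at top (393,210) stands upright with its mouth open, and the carrier is the blue one at top (315,155). Next I move above the pot.

>>> jog_arm(
  increments=[
    {"dx": -0.03,"dy": -0.037,"dz": -0.02,"roll": 0.087,"grip": 0},
    {"dx": -0.06,"dy": -0.074,"dz": -0.03,"roll": 0.174,"grip": 0},
    {"dx": -0.09,"dy": -0.111,"dz": -0.03,"roll": 0.26,"grip": 0},
    {"dx": -0.12,"dy": -0.148,"dz": -0.03,"roll": 0.347,"grip": 0},
    {"dx": -0.15,"dy": -0.185,"dz": -0.03,"roll": 0.434,"grip": 0},
    {"dx": -0.18,"dy": -0.222,"dz": -0.03,"roll": 0.52,"grip": 0},
    {"dx": -0.21,"dy": -0.259,"dz": -0.03,"roll": 0.607,"grip": 0},
    {"dx": -0.24,"dy": -0.296,"dz": -0.03,"roll": 0.694,"grip": 0},
    {"dx": -0.27,"dy": -0.333,"dz": -0.03,"roll": 0.78,"grip": 0},
    {"dx": -0.3,"dy": -0.37,"dz": -0.03,"roll": 0.867,"grip": 0},
    {"dx": -0.33,"dy": -0.407,"dz": -0.03,"roll": 0.954,"grip": 0},
    {"dx": -0.36,"dy": -0.444,"dz": -0.03,"roll": 1.04,"grip": 0},
    {"dx": -0.39,"dy": -0.481,"dz": -0.03,"roll": 1.127,"grip": 0},
    {"dx": -0.42,"dy": -0.518,"dz": -0.03,"roll": 1.214,"grip": 0},
    {"dx": -0.45,"dy": -0.555,"dz": -0.03,"roll": 1.3,"grip": 0},
    {"dx": -0.48,"dy": -0.592,"dz": -0.03,"roll": 1.388,"grip": 0},
    {"dx": -0.48,"dy": -0.592,"dz": 0.04,"roll": 1.388,"grip": 0},
    {"dx": -0.48,"dy": -0.592,"dz": 0.1,"roll": 1.388,"grip": 0},
    {"dx": -0.48,"dy": -0.592,"dz": 0.11,"roll": 1.388,"grip": 0},
    {"dx": -0.48,"dy": -0.592,"dz": 0.11,"roll": 1.388,"grip": 0},
  ],
)

```text
t: 4.2
ee_pos: [0.4236, -0.2298, 0.109]
tool_rot: [-3.141, -0.0, 1.344]
ft_force: [0.9, -0.2, 0.3]
grip_width: 0.0926
```

```bash
python3 - <<'E'
from h import *
o=observe();print(o['t'],o['ee_pos'],o['tool_rot'],o['ft_force'],o['qpos'])
a=[]
for n in('top','side'):
    im=capture(n);p=proj(n,np.vstack([o['ee_pos'],[.4226,-.2296,.056]]));print(n,p)
    u,v=p[0].round().astype(int)
    c=cv2.resize(np.ascontiguousarray(im[v-35:v+35,u-40:u+40,::-1]),None,fx=5,fy=5,interpolation=cv2.INTER_CUBIC)
    for q,col in zip(p,((0,0,255),(0,255,0))): cv2.circle(c,tuple(((q-[u-40,v-35]+.5)*5).astype(int)),3,col,-1)
    a.append(c)
cv2.imwrite('pics/a1.png',np.hstack(a))
E
```

```text
4.2 [ 0.42364689 -0.2297777   0.10896419] [-3.14088205e+00 -3.98284132e-04  1.34394929e+00] [ 0.91489424 -0.20768977  0.31269104] [-7.28954811e-01  2.45610785e-01  1.84629611e+00  8.21377335e-06
  1.05050034e+00 -5.02112005e-01]
top [[397.3837622  208.18578019]
 [393.89558647 210.04433923]]
side [[328.70569759 235.64191667]
 [327.87856899 250.12224347]]
```

View pics/a1.png

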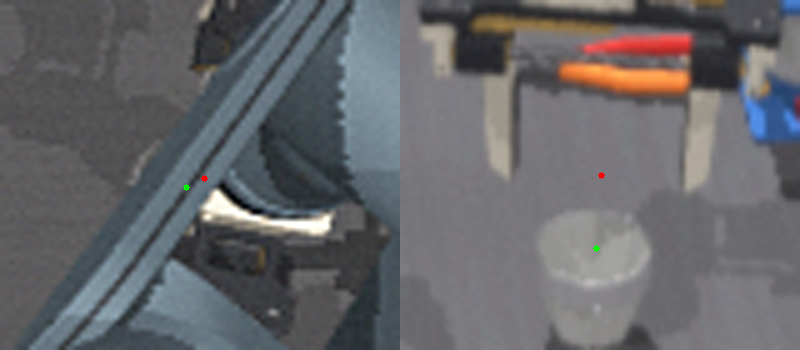

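>>> jog_arm(
  increments=[
    {"dx": 0,"dy": -0.001,"dz": 0.02,"roll": 0,"grip": 0},
    {"dx": 0,"dy": -0.001,"dz": 0.04,"roll": 0,"grip": 0},
    {"dx": 0,"dy": -0.001,"dz": 0.06,"roll": 0,"grip": 0},
    {"dx": 0,"dy": -0.001,"dz": 0.069,"roll": 0,"grip": 0},
    {"dx": 0,"dy": -0.001,"dz": 0.069,"roll": 0,"grip": 0.15},
    {"dx": 0,"dy": -0.001,"dz": 0.069,"roll": 0,"grip": 0.2},
    {"dx": 0,"dy": -0.001,"dz": 0.069,"roll": 0,"grip": 0.25},
    {"dx": 0,"dy": -0.001,"dz": 0.069,"roll": 0,"grip": 0.35},
    {"dx": 0,"dy": -0.001,"dz": 0.069,"roll": 0,"grip": 0.6},
    {"dx": 0,"dy": -0.001,"dz": 0.069,"roll": 0,"grip": 1},
    {"dx": 0,"dy": -0.001,"dz": 0.069,"roll": 0,"grip": 1},
  ],
)

```text
t: 5.68
ee_pos: [0.424, -0.2309, 0.0424]
tool_rot: [3.138, 0.002, 1.344]
ft_force: [-1.9, 0.8, 6.4]
grip_width: 0.0674
```

```bash
python3 - <<'E'
from h import *
o=observe();print(o['t'],o['ee_pos'],o['tool_rot'],o['ft_force'],o['grip_width'])
n='side';im=capture(n);p=proj(n,o['ee_pos']);u,v=p[0].round().astype(int)
crop(n,u,v,40,35,8,'a2',im)
E
```

```text
5.675 [ 0.42404111 -0.23085985  0.04244239] [3.13829159e+00 2.14800287e-03 1.34430639e+00] [-1.94764074  0.82097907  6.43394668] 0.06741399397067746
```

View pics/a2.png

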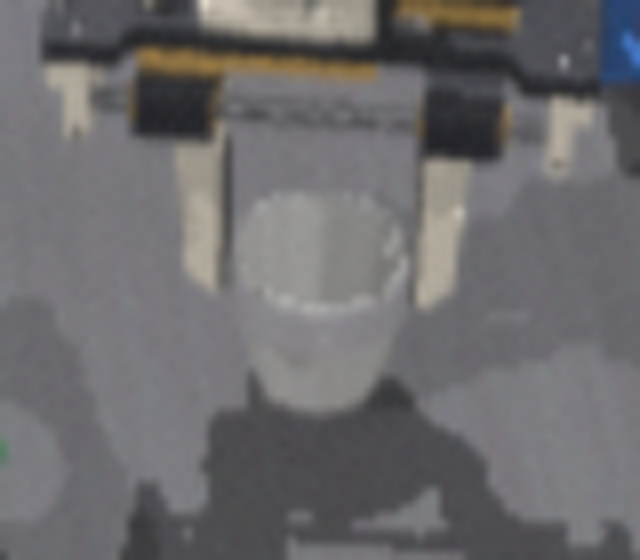

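>>> jog_arm(
  increments=[
    {"dx": 0,"dy": 0,"dz": -0.005,"roll": 0,"grip": 1},
    {"dx": 0,"dy": 0,"dz": -0.015,"roll": 0,"grip": 1},
    {"dx": 0,"dy": 0,"dz": -0.04,"roll": 0,"grip": 1},
    {"dx": 0,"dy": 0,"dz": -0.08,"roll": 0,"grip": 1},
    {"dx": 0,"dy": 0,"dz": -0.12,"roll": 0,"grip": 1},
    {"dx": 0,"dy": 0,"dz": -0.13,"roll": 0,"grip": 1},
    {"dx": 0,"dy": 0,"dz": -0.13,"roll": 0,"grip": 1},
  ],
)

```text
t: 6.6
ee_pos: [0.4237, -0.2305, 0.1724]
tool_rot: [3.138, 0.002, 1.344]
ft_force: [-0.3, -0.7, -3.4]
grip_width: 0.0672
```

```bash
python3 - <<'E'
from h import *
o=observe();print(o['t'],o['ee_pos'],o['tool_rot'],o['ft_force'],o['grip_width'])
n='side';im=capture(n);p=proj(n,o['ee_pos']);u,v=p[0].round().astype(int)
crop(n,u,v,40,35,8,'a3',im)
E
```

```text
6.6 [ 0.42369695 -0.23045193  0.1723839 ] [3.13764000e+00 2.45734108e-03 1.34435732e+00] [-0.33456688 -0.68190865 -3.37528569] 0.0672293996621907
```

View pics/a3.png

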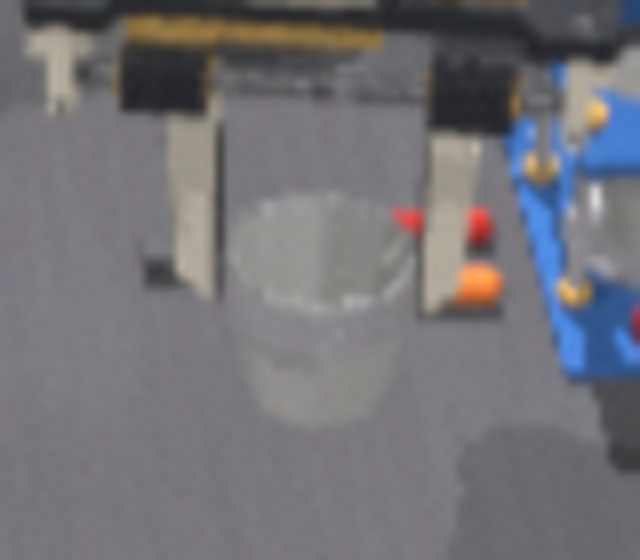

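```bash
python3 - <<'E'
from h import *
from scipy.optimize import minimize
o=observe();T=o['ee_pos'];Rt=R.from_euler('xyz',o['tool_rot']).as_matrix();print(Rt.round(3))
n='side';im=capture(n);p=proj(n,T)[0];u,v=p.round().astype(int)
for sx in(-.0075,.0075):
  for sy in(-.0337,.0337,-.048,.048):
    q=proj(n,T+Rt@[sx,sy,0])[0];print(sx,sy,((q-[u-40,v-35]+.5)*8).round())
for nn in('side','top'):
    if nn=='top':capture('top')
    r=models.silhouettes('pot_mid_point',nn)
    print(nn,[(a['p'],a['mask'].sum(),np.argwhere(a['mask']).mean(0)) for a in r])
    if not r: continue
    m=r[0]['mask'];np.save('mh_%s.npy'%nn,m)
    if nn=='side':
        ys,xs=np.nonzero(m);print(xs.min(),xs.max(),ys.min(),ys.max())
        def cost(x):
            P=np.vstack([ring(.034,.056),ring(.034,.038),ring(.0225/np.cos(np.pi/8),0,8)])-[0,0,.0424];P=P+T+[x[0],x[1],0]
            u0,v0,w,h=xs.min()-8,ys.min()-8,np.ptp(xs)+17,np.ptp(ys)+17
            return ((hullmask(nn,P,u0,v0,w,h)-m[v0:v0+h,u0:u0+w])**2).sum()/m.sum()
        s=minimize(cost,[0,0],method='Nelder-Mead',options=dict(initial_simplex=[[0,0],[.004,0],[0,.004]]));print(s.x,s.fun)
E
```

```text
[[ 0.225  0.974  0.002]
 [ 0.974 -0.225 -0.002]
 [-0.001  0.002 -1.   ]]
-0.0075 -0.0337 [224. 287.]
-0.0075 0.0337 [422. 302.]
-0.0075 -0.048 [182. 284.]
-0.0075 0.048 [464. 305.]
0.0075 -0.0337 [229. 262.]
0.0075 0.0337 [425. 276.]
0.0075 -0.048 [188. 259.]
0.0075 0.048 [467. 279.]
side [(0.74, np.int64(545), array([219.84036697, 327.9559633 ]))]
316 339 207 235
[-0.00238582  0.00191598] 0.06493020713876146
top [(0.55, np.int64(646), array([176.06346749, 182.85139319]))]
```

>>> jog_arm(
  increments=[
    {"dx": 0,"dy": 0,"dz": -0.015,"roll": 0,"grip": 1},
    {"dx": 0.0285,"dy": 0.0126,"dz": -0.028,"roll": -0.02,"grip": 1},
    {"dx": 0.057,"dy": 0.0252,"dz": -0.028,"roll": -0.045,"grip": 1},
    {"dx": 0.0855,"dy": 0.0378,"dz": -0.028,"roll": -0.07,"grip": 1},
    {"dx": 0.114,"dy": 0.0504,"dz": -0.028,"roll": -0.09,"grip": 1},
    {"dx": 0.1425,"dy": 0.063,"dz": -0.028,"roll": -0.115,"grip": 1},
    {"dx": 0.171,"dy": 0.0757,"dz": -0.028,"roll": -0.14,"grip": 1},
    {"dx": 0.2,"dy": 0.0883,"dz": -0.028,"roll": -0.16,"grip": 1},
    {"dx": 0.2285,"dy": 0.101,"dz": -0.028,"roll": -0.18,"grip": 1},
    {"dx": 0.257,"dy": 0.1136,"dz": -0.028,"roll": -0.205,"grip": 1},
    {"dx": 0.2856,"dy": 0.1262,"dz": -0.028,"roll": -0.227,"grip": 1},
    {"dx": 0.2856,"dy": 0.1262,"dz": -0.028,"roll": -0.227,"grip": 1},
    {"dx": 0.2856,"dy": 0.1262,"dz": -0.028,"roll": -0.227,"grip": 1},
  ],
)

```text
t: 8.48
ee_pos: [0.6097, 0.0198, 0.1988]
tool_rot: [-3.141, 0.001, 1.571]
ft_force: [-0.7, 0.2, -2.5]
grip_width: 0.0675
```

```bash
python3 - <<'E'
from h import *
o=observe();print(o['t'],o['ee_pos'],o['tool_rot'],o['ft_force'],o['grip_width'])
a=[]
for n in('side','top'):
    im=capture(n);p=proj(n,np.array([[.611,.0215,.13]]))[0].round().astype(int);u,v=p;print(u,v)
    a.append(cv2.resize(np.ascontiguousarray(im[v-40:v+40,u-40:u+40,::-1]),None,fx=5,fy=5,interpolation=cv2.INTER_CUBIC))
cv2.imwrite('pics/a4.png',np.hstack(a))
E
```

```text
8.475 [0.60974634 0.01983841 0.19879272] [-3.14119325e+00  1.19597205e-03  1.57141795e+00] [-0.70181677  0.22304715 -2.4966332 ] 0.06753142916797884
374 180
314 149
```

View pics/a4.png

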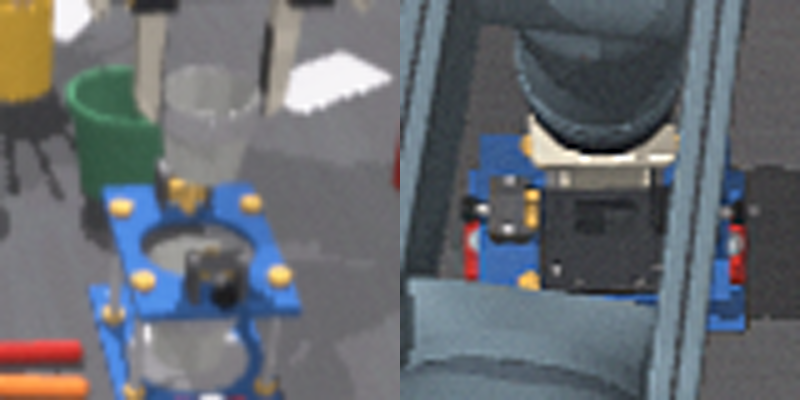

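>>> jog_arm(
  increments=[
    {"dx": 0,"dy": 0.001,"dz": 0.02,"roll": 0,"grip": 1},
    {"dx": 0,"dy": 0.001,"dz": 0.04,"roll": 0,"grip": 1},
    {"dx": 0,"dy": 0.001,"dz": 0.055,"roll": 0,"grip": 1},
    {"dx": 0,"dy": 0.001,"dz": 0.065,"roll": 0,"grip": 1},
    {"dx": 0,"dy": 0.001,"dz": 0.069,"roll": 0,"grip": 1},
    {"dx": 0,"dy": 0.001,"dz": 0.069,"roll": 0,"grip": 1},
  ],
)

```text
t: 9.32
ee_pos: [0.6108, 0.0192, 0.1301]
tool_rot: [3.141, 0.001, 1.57]
ft_force: [-0.6, -0.0, -3.0]
grip_width: 0.0675
```

```bash
python3 - <<'E'
from h import *
o=observe();print(o['t'],o['ee_pos'],o['tool_rot'],o['ft_force'],o['wrist_torque'],o['grip_width'])
crop('side',374,190,34,30,11,'a5')
E
```

```text
9.325 [0.61077018 0.01920245 0.13006289] [3.14138726e+00 1.12826637e-03 1.57032265e+00] [-0.55276396 -0.01504515 -3.04693879] [-0.05771558  0.01739419 -0.00061822] 0.06753177348773926
```

View pics/a5.png

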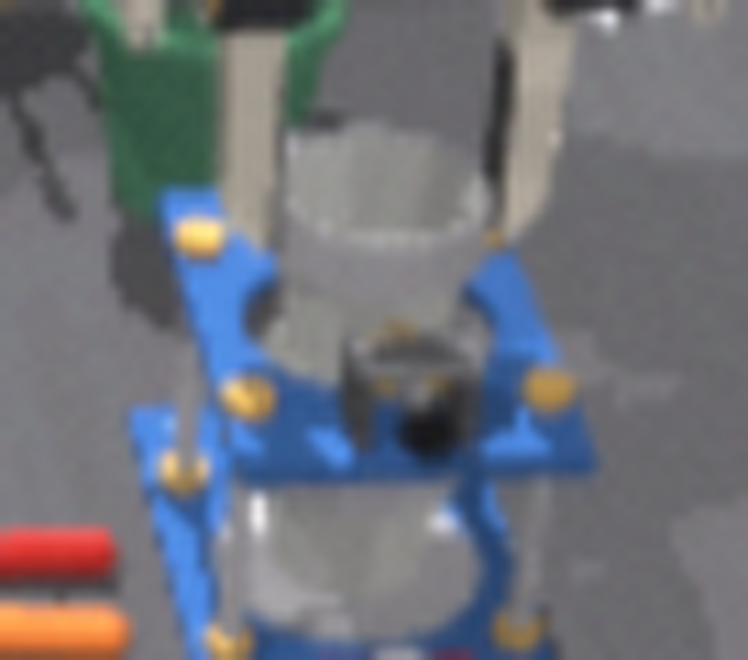

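>>> jog_arm(
  increments=[
    {"dx": 0,"dy": 0,"dz": 0.003,"roll": 0,"grip": 1},
    {"dx": 0,"dy": 0,"dz": 0.006,"roll": 0,"grip": 1},
    {"dx": 0,"dy": 0,"dz": 0.009,"roll": 0,"grip": 1},
    {"dx": 0,"dy": 0,"dz": 0.012,"roll": 0,"grip": 1},
    {"dx": 0,"dy": 0,"dz": 0.014,"roll": 0,"grip": 1},
    {"dx": 0,"dy": 0,"dz": 0.014,"roll": 0,"grip": 1},
  ],
)

```text
t: 10.12
ee_pos: [0.6111, 0.0196, 0.1164]
tool_rot: [3.141, 0.001, 1.57]
ft_force: [-0.1, 1.6, -1.8]
grip_width: 0.0673
```

>>> jog_arm(
  increments=[
    {"dx": 0,"dy": 0,"dz": 0.001,"roll": 0,"grip": 1},
    {"dx": 0,"dy": 0,"dz": 0.002,"roll": 0,"grip": 1},
    {"dx": 0,"dy": 0,"dz": 0.003,"roll": 0,"grip": 1},
  ],
)

```text
t: 10.5
ee_pos: [0.6113, 0.0196, 0.1137]
tool_rot: [3.14, 0.001, 1.57]
ft_force: [0.1, 1.5, 1.1]
grip_width: 0.0671
```

>>> jog_arm(
  increments=[
    {"dx": 0.001,"dy": 0,"dz": 0,"roll": 0,"grip": 1},
    {"dx": 0.002,"dy": 0,"dz": 0.001,"roll": 0,"grip": 1},
    {"dx": 0.002,"dy": 0,"dz": 0.003,"roll": 0,"grip": 1},
    {"dx": 0.002,"dy": 0,"dz": 0.004,"roll": 0,"grip": 1},
  ],
)

```text
t: 11.0
ee_pos: [0.6118, 0.0213, 0.11]
tool_rot: [3.139, 0.001, 1.57]
ft_force: [-0.3, 0.1, 3.4]
grip_width: 0.0673
```

>>> jog_arm(
  increments=[
    {"dx": 0,"dy": 0,"dz": 0.002,"roll": 0,"grip": 1},
    {"dx": 0,"dy": 0,"dz": 0.004,"roll": 0,"grip": 1},
    {"dx": 0,"dy": 0,"dz": 0.004,"roll": 0,"grip": 1},
  ],
)

```text
t: 11.38
ee_pos: [0.6117, 0.0213, 0.1053]
tool_rot: [3.139, 0.001, 1.57]
ft_force: [1.8, -0.3, -2.1]
grip_width: 0.0676
```

>>> jog_arm(
  increments=[
    {"dx": 0,"dy": 0,"dz": 0.002,"roll": 0,"grip": 1},
    {"dx": 0,"dy": 0,"dz": 0.004,"roll": 0,"grip": 1},
    {"dx": 0,"dy": 0,"dz": 0.006,"roll": 0,"grip": 1},
    {"dx": 0,"dy": 0,"dz": 0.006,"roll": 0,"grip": 1},
  ],
)

```text
t: 11.88
ee_pos: [0.6113, 0.0214, 0.0987]
tool_rot: [3.14, 0.001, 1.57]
ft_force: [0.3, -0.5, -2.5]
grip_width: 0.0674
```

```bash
python3 - <<'E'
from h import *
o=observe();print(o['t'],o['ee_pos'],o['tool_rot'],o['ft_force'],o['wrist_torque'],o['grip_width'])
crop('side',374,190,34,30,11,'a6')
E
```

```text
11.875 [0.61134781 0.02135509 0.09874297] [3.14027807e+00 8.39736091e-04 1.57030703e+00] [ 0.34405473 -0.49583635 -2.45905786] [-0.10541002 -0.03705574  0.01452163] 0.067445807636714
```

View pics/a6.png

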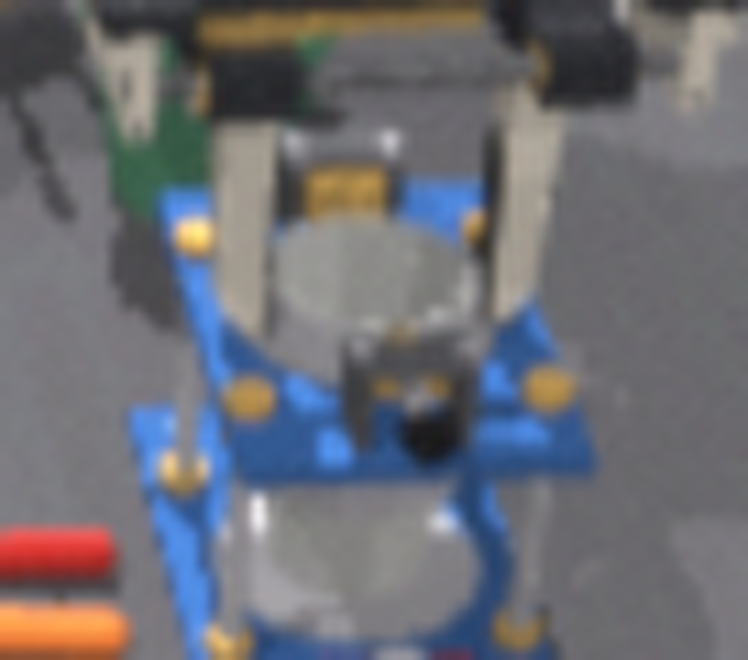

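```bash
python3 - <<'E'
from h import *
im=cv2.imread('pics/a6.png')
for z,c in((.106,(0,0,255)),(.112,(0,255,0)),(.118,(255,0,255))):
    P=ring(.034,z,c=(.6095,.019));p=(proj('side',P)-[340,160]+.5)*11
    cv2.polylines(im,[p.astype(np.int32)],True,c,1)
cv2.imwrite('pics/a7.png',im[150:450])
E
```

```text
(no output)
```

View pics/a7.png

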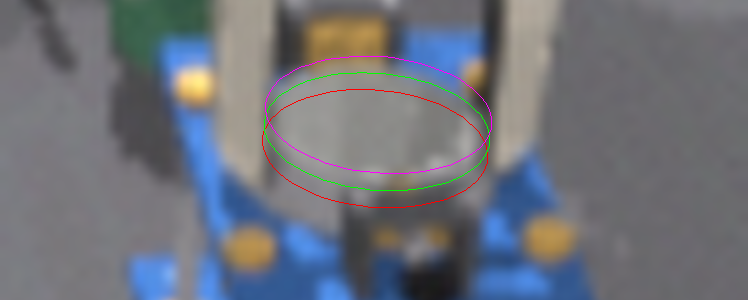

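>>> jog_arm(
  increments=[
    {"dx": 0,"dy": 0,"dz": 0,"roll": 0,"grip": 0.22},
    {"dx": 0,"dy": 0,"dz": 0,"roll": 0,"grip": 0.18},
    {"dx": 0,"dy": 0,"dz": 0,"roll": 0,"grip": 0.18},
    {"dx": 0,"dy": 0,"dz": -0.004,"roll": 0,"grip": 0.18},
    {"dx": 0,"dy": 0,"dz": -0.008,"roll": 0,"grip": 0.18},
    {"dx": 0,"dy": 0,"dz": -0.008,"roll": 0,"grip": 0.18},
  ],
)

```text
t: 12.68
ee_pos: [0.6118, 0.0213, 0.1075]
tool_rot: [3.139, 0.001, 1.57]
ft_force: [0.1, -0.2, 0.2]
grip_width: 0.0762
```

```bash
python3 - <<'E'
from h import *
o=observe();print(o['t'],o['ee_pos'],o['tool_rot'],o['ft_force'],o['wrist_torque'],o['grip_width'])
crop('side',374,190,34,30,11,'a8')
im=cv2.imread('pics/a8.png')
for z,c in((.106,(0,0,255)),(.112,(0,255,0)),(.118,(255,0,255))):
    P=ring(.034,z,c=(.6095,.0203));p=(proj('side',P)-[340,160]+.5)*11
    cv2.polylines(im,[p.astype(np.int32)],True,c,1)
cv2.imwrite('pics/a9.png',np.vstack([cv2.imread('pics/a8.png')[150:450],im[150:450]]))
E
```

```text
12.675 [0.61178461 0.02132098 0.10748266] [3.13902057e+00 9.73655749e-04 1.57025824e+00] [ 0.09348358 -0.18688098  0.24096401] [-0.02371512  0.00099612  0.01387777] 0.0761770758827554
```

View pics/a9.png

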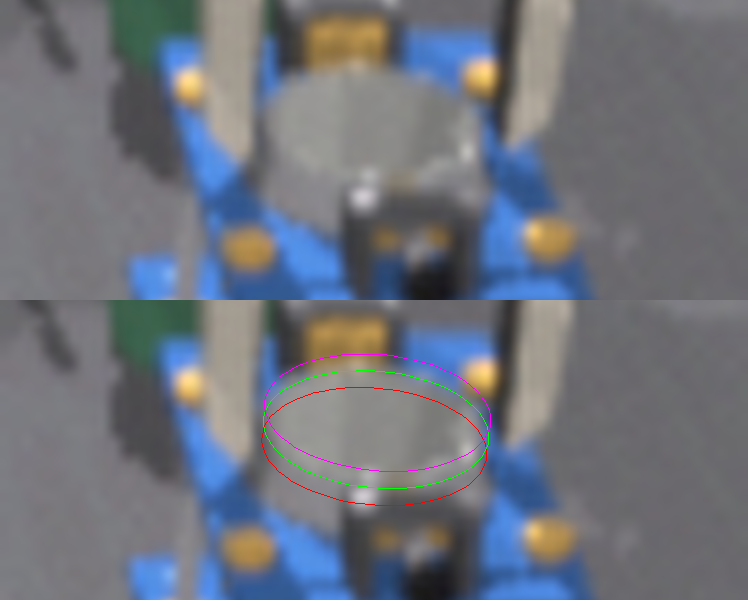

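>>> jog_arm(
  increments=[
    {"dx": 0,"dy": -0.0005,"dz": 0.001,"roll": 0,"grip": 0.4},
    {"dx": 0,"dy": -0.0005,"dz": 0.001,"roll": 0,"grip": 1},
    {"dx": 0,"dy": -0.0005,"dz": 0.001,"roll": 0,"grip": 1},
    {"dx": 0,"dy": -0.0005,"dz": 0.001,"roll": 0,"grip": 1},
    {"dx": 0,"dy": -0.0005,"dz": 0.002,"roll": 0,"grip": 1},
    {"dx": 0,"dy": -0.0005,"dz": 0.003,"roll": 0,"grip": 1},
  ],
)

```text
t: 13.48
ee_pos: [0.6112, 0.0213, 0.1043]
tool_rot: [3.139, 0.001, 1.57]
ft_force: [-0.2, -0.2, -0.4]
grip_width: 0.0674
```

>>> jog_arm(
  increments=[
    {"dx": 0,"dy": 0,"dz": 0.001,"roll": 0,"grip": 1},
    {"dx": 0,"dy": 0,"dz": 0.002,"roll": 0,"grip": 1},
    {"dx": 0,"dy": 0,"dz": 0.003,"roll": 0,"grip": 1},
  ],
)

```text
t: 13.85
ee_pos: [0.6114, 0.0213, 0.1013]
tool_rot: [3.139, 0.001, 1.57]
ft_force: [0.3, 0.5, -0.5]
grip_width: 0.0667
```

>>> jog_arm(
  increments=[
    {"dx": 0,"dy": 0,"dz": 0.001,"roll": 0,"grip": 1},
    {"dx": 0,"dy": 0,"dz": 0.002,"roll": 0,"grip": 1},
    {"dx": 0,"dy": 0,"dz": 0.003,"roll": 0,"grip": 1},
  ],
)

```text
t: 14.22
ee_pos: [0.6114, 0.0213, 0.0983]
tool_rot: [3.139, 0.001, 1.57]
ft_force: [0.3, -0.7, -0.1]
grip_width: 0.067
```

>>> jog_arm(
  increments=[
    {"dx": 0,"dy": 0,"dz": 0,"roll": 0,"grip": 0.18},
    {"dx": 0,"dy": 0,"dz": 0,"roll": 0,"grip": 0.18},
    {"dx": 0,"dy": 0,"dz": 0,"roll": 0,"grip": 0.18},
    {"dx": 0,"dy": 0,"dz": -0.015,"roll": 0,"grip": 0.18},
    {"dx": 0,"dy": 0,"dz": -0.03,"roll": 0,"grip": 0.18},
    {"dx": 0,"dy": 0,"dz": -0.032,"roll": 0,"grip": 0.3},
    {"dx": 0,"dy": 0,"dz": -0.032,"roll": 0,"grip": 0.465},
    {"dx": 0,"dy": 0,"dz": -0.032,"roll": 0,"grip": 0.465},
    {"dx": 0,"dy": 0,"dz": -0.032,"roll": 0,"grip": 0.465},
  ],
)

```text
t: 15.35
ee_pos: [0.611, 0.0214, 0.1298]
tool_rot: [3.14, 0.001, 1.57]
ft_force: [-0.4, -0.4, -0.4]
grip_width: 0.05
```

```bash
python3 - <<'E'
from h import *
o=observe();print(o['t'],o['ee_pos'],o['tool_rot'],o['ft_force'],o['wrist_torque'],o['grip_width'])
crop('side',374,190,34,30,11,'b1')
im=cv2.imread('pics/b1.png')
for z,c in((.1,(0,0,255)),(.106,(0,255,0)),(.112,(255,0,255))):
    P=ring(.034,z,c=(.6095,.0203));p=(proj('side',P)-[340,160]+.5)*11
    cv2.polylines(im,[p.astype(np.int32)],True,c,1)
cv2.imwrite('pics/b2.png',np.vstack([cv2.imread('pics/b1.png')[150:450],im[150:450]]))
E
```

```text
15.35 [0.61100521 0.02138902 0.12976591] [3.13969324e+00 8.73202453e-04 1.57033685e+00] [-0.37437991 -0.364491   -0.37152438] [-0.13241579  0.0867172   0.02364258] 0.04996874801795483
```

View pics/b2.png

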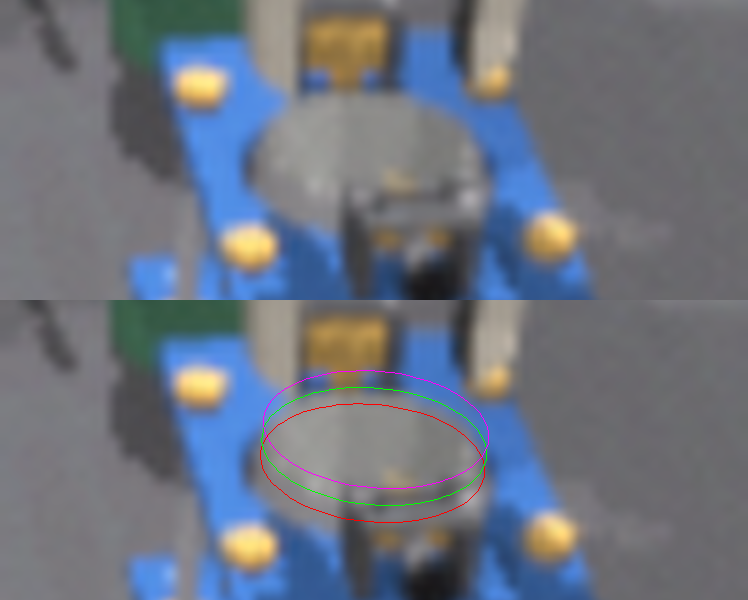

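>>> jog_arm(
  increments=[
    {"dx": 0,"dy": 0,"dz": 0.008,"roll": 0,"grip": 0.375},
    {"dx": 0,"dy": 0,"dz": 0.014,"roll": 0,"grip": 0.375},
    {"dx": 0,"dy": 0,"dz": 0.018,"roll": 0,"grip": 0.375},
    {"dx": 0,"dy": 0,"dz": 0.021,"roll": 0,"grip": 0.375},
  ],
)

```text
t: 15.9
ee_pos: [0.611, 0.0213, 0.1083]
tool_rot: [3.14, 0.001, 1.57]
ft_force: [0.0, 0.0, 0.3]
grip_width: 0.0583
```

>>> jog_arm(
  increments=[
    {"dx": 0,"dy": 0,"dz": 0.001,"roll": 0,"grip": 0.375},
    {"dx": 0,"dy": 0,"dz": 0.002,"roll": 0,"grip": 0.375},
  ],
)

```text
t: 16.15
ee_pos: [0.611, 0.0214, 0.1064]
tool_rot: [3.14, 0.001, 1.57]
ft_force: [-0.2, -0.0, 0.5]
grip_width: 0.0579
```

>>> jog_arm(
  increments=[
    {"dx": 0,"dy": 0,"dz": 0.001,"roll": 0,"grip": 0.375},
    {"dx": 0,"dy": 0,"dz": 0.002,"roll": 0,"grip": 0.375},
  ],
)

```text
t: 16.4
ee_pos: [0.6111, 0.0214, 0.1044]
tool_rot: [3.14, 0.001, 1.57]
ft_force: [0.7, 0.0, 0.1]
grip_width: 0.0577
```

>>> jog_arm(
  increments=[
    {"dx": 0,"dy": 0,"dz": 0.001,"roll": 0,"grip": 0.375},
    {"dx": 0,"dy": 0,"dz": 0.0015,"roll": 0,"grip": 0.375},
  ],
)

```text
t: 16.65
ee_pos: [0.6111, 0.0213, 0.1029]
tool_rot: [3.14, 0.001, 1.57]
ft_force: [-0.1, 0.7, 0.1]
grip_width: 0.058
```

>>> jog_arm(
  increments=[
    {"dx": 0,"dy": 0,"dz": 0.001,"roll": 0,"grip": 0.375},
    {"dx": 0,"dy": 0,"dz": 0.0015,"roll": 0,"grip": 0.375},
  ],
)

```text
t: 16.9
ee_pos: [0.6111, 0.0213, 0.1013]
tool_rot: [3.14, 0.001, 1.57]
ft_force: [-0.4, -0.2, 0.3]
grip_width: 0.0581
```

```bash
python3 - <<'E'
from h import *
o=observe();print(o['t'],o['ee_pos'],o['tool_rot'],o['ft_force'],o['wrist_torque'],o['grip_width'])
crop('side',374,190,34,30,11,'b3')
E
```

```text
16.9 [0.61112993 0.02133484 0.10132815] [3.13966099e+00 8.89521010e-04 1.57026809e+00] [-0.3685229  -0.24305616  0.33123764] [-0.05098338  0.07338992  0.04468523] 0.0580919044442058
```

View pics/b3.png

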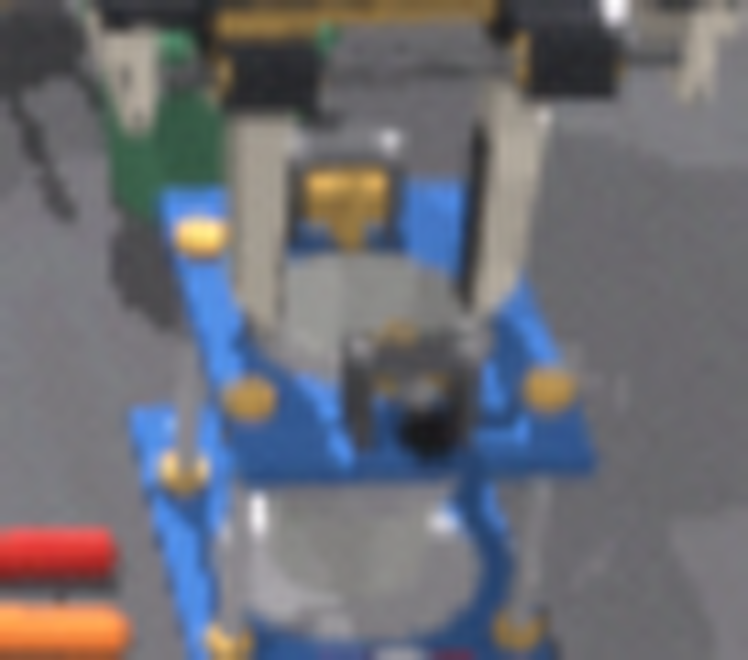

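>>> jog_arm(
  increments=[
    {"dx": 0,"dy": 0,"dz": 0.001,"roll": 0,"grip": 0.375},
    {"dx": 0,"dy": 0,"dz": 0.0015,"roll": 0,"grip": 0.375},
  ],
)

```text
t: 17.2
ee_pos: [0.6112, 0.0213, 0.1003]
tool_rot: [3.139, 0.001, 1.57]
ft_force: [-1.0, -0.4, 6.6]
grip_width: 0.0579
```

>>> jog_arm(
  increments=[
    {"dx": 0,"dy": 0,"dz": 0.001,"roll": 0,"grip": 0.375},
    {"dx": 0,"dy": 0,"dz": 0.001,"roll": 0,"grip": 0.375},
  ],
)

```text
t: 17.45
ee_pos: [0.6112, 0.0213, 0.1003]
tool_rot: [3.139, 0.001, 1.57]
ft_force: [-2.0, 0.4, 6.8]
grip_width: 0.0583
```

>>> jog_arm(
  increments=[
    {"dx": 0,"dy": 0,"dz": 0.001,"roll": 0,"grip": 0.375},
    {"dx": 0,"dy": 0,"dz": 0.002,"roll": 0,"grip": 0.375},
    {"dx": 0,"dy": 0,"dz": 0.003,"roll": 0,"grip": 0.375},
    {"dx": 0,"dy": 0,"dz": 0.003,"roll": 0,"grip": 0.375},
  ],
)

```text
t: 17.95
ee_pos: [0.6113, 0.0213, 0.1002]
tool_rot: [3.138, 0.002, 1.571]
ft_force: [-6.0, -0.2, 17.9]
grip_width: 0.0583
```

>>> jog_arm(
  increments=[
    {"dx": 0,"dy": 0,"dz": -0.01,"roll": 0,"grip": 0.375},
    {"dx": 0,"dy": 0,"dz": -0.05,"roll": 0,"grip": 0.3},
    {"dx": 0,"dy": 0,"dz": -0.1,"roll": 0,"grip": 0.2},
    {"dx": -0.05,"dy": -0.05,"dz": -0.13,"roll": 0,"grip": 0.2},
    {"dx": -0.1,"dy": -0.1,"dz": -0.14,"roll": 0,"grip": 0.2},
    {"dx": -0.15,"dy": -0.15,"dz": -0.14,"roll": 0,"grip": 0.2},
    {"dx": -0.19,"dy": -0.19,"dz": -0.14,"roll": 0,"grip": 0.2},
    {"dx": -0.23,"dy": -0.2,"dz": -0.14,"roll": 0,"grip": 0.2},
    {"dx": -0.27,"dy": -0.2,"dz": -0.14,"roll": 0,"grip": 0.2},
    {"dx": -0.27,"dy": -0.2,"dz": -0.14,"roll": 0,"grip": 0.2},
  ],
)

```text
t: 19.2
ee_pos: [0.4102, -0.2513, 0.2399]
tool_rot: [3.137, 0.003, 1.566]
ft_force: [-0.8, -0.0, -1.0]
grip_width: 0.0742
```

```bash
python3 - <<'E'
from ov import *
o=observe();print(o['t'],o['ee_pos'],o['ft_force'])
for n in('side','top'):
    np.save(f'{n}.npy',np.mean([capture(n).astype(float) for _ in range(8)],0))
cv2.imwrite('pics/d1.png',view('side',374,190,18,20,20,potlines((.6092,.0203),.044,0)[:1],gray=False))
cv2.imwrite('pics/d2.png',view('top',315,155,28,20,13,potlines((.6116,.0215),.044,0)[:1],gray=False))
E
```

```text
19.2 [ 0.41022739 -0.2512626   0.23988764] [-0.81498223 -0.00517103 -0.99107854]
```

View pics/d1.png

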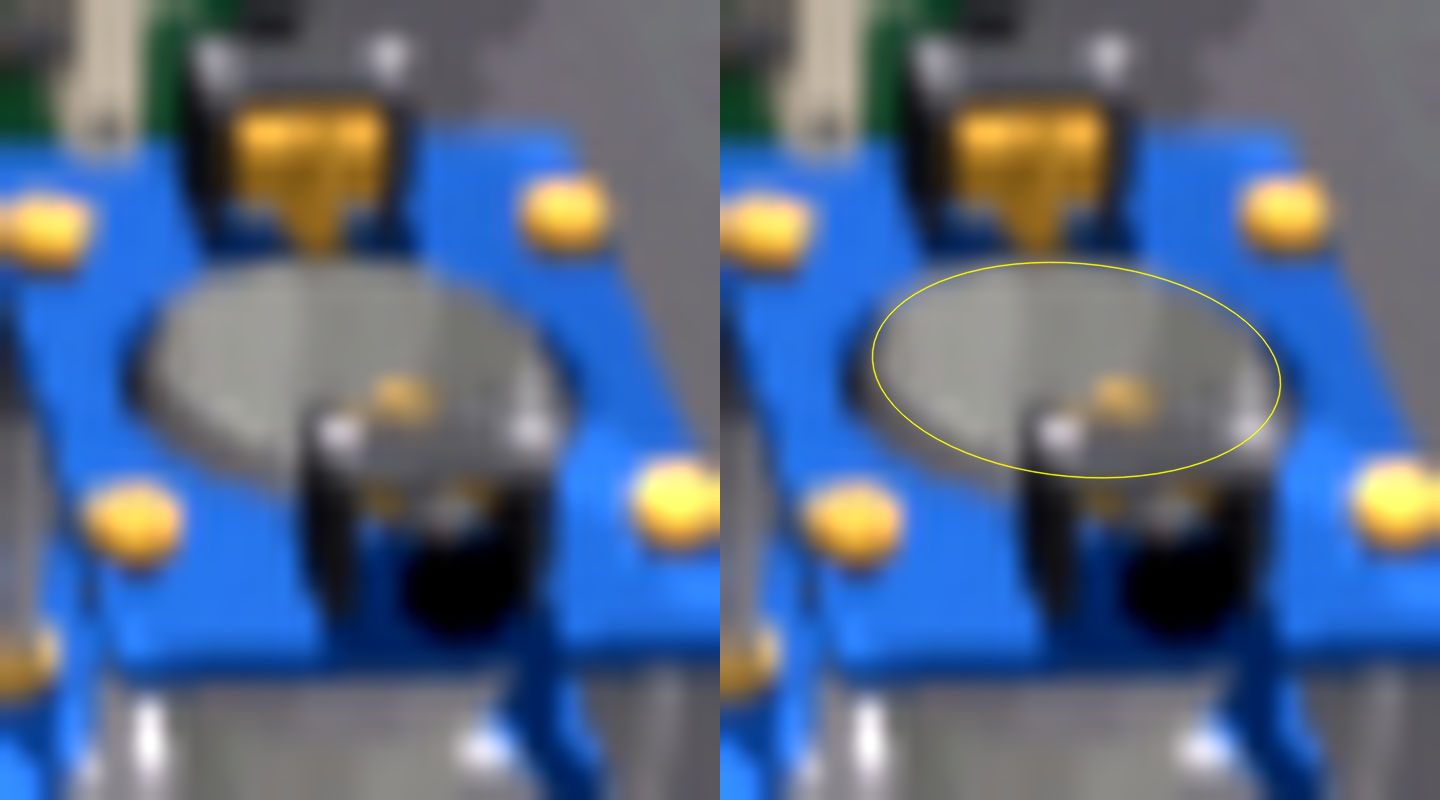

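View pics/d2.png

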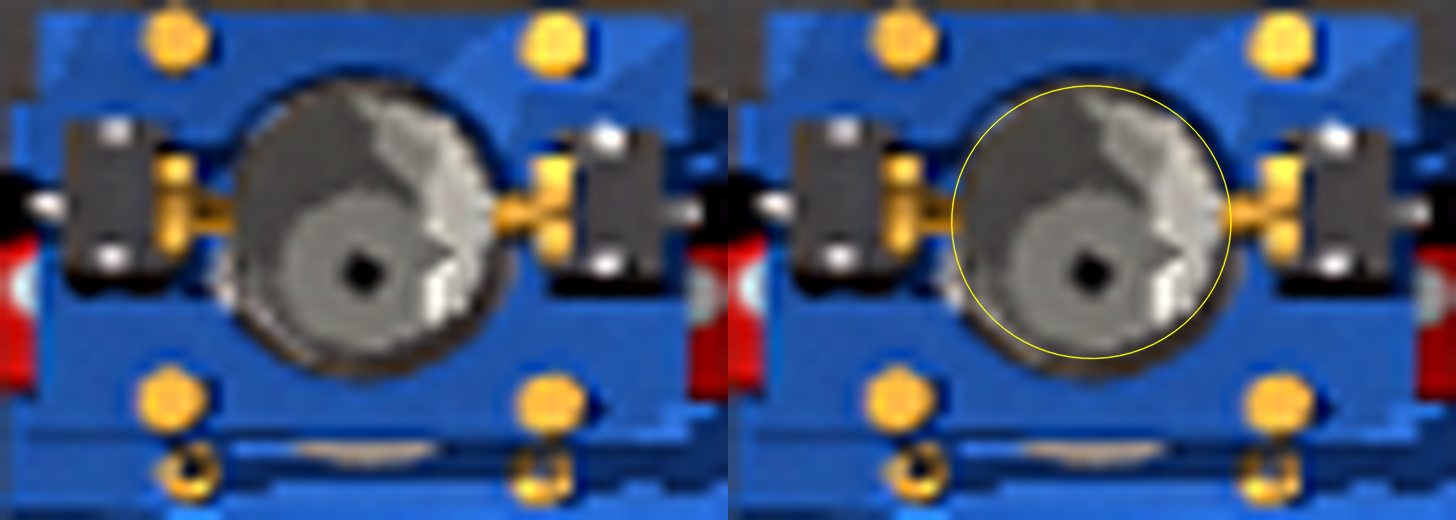

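```bash
python3 - <<'E'
from h import *
s0=cv2.imread('pics/side0.png');t0=cv2.imread('pics/top0.png')
sn=np.load('side.npy')[:,:,::-1];tn=np.load('top.npy')[:,:,::-1]
def yel(im,r,cols): 
    c=im[r[0]:r[1],cols[0]:cols[1]].astype(float);return (c[:,:,2]-c[:,:,0]).round().astype(int)
print('top left nose');print(yel(t0,(147,153),(297,310)));print(yel(tn,(147,153),(297,310)))
print('top right nose');print(yel(t0,(147,153),(320,332)));print(yel(tn,(147,153),(320,332)))
print('side back');print(yel(s0,(174,187),(366,378)));print(yel(sn,(174,187),(366,378)))
b=cv2.imread('pics/b1.png');b=cv2.resize(b,None,fx=1/11,fy=1/11,interpolation=cv2.INTER_AREA)
print('b1');print(yel(b,(14,27),(26,38)))
b=cv2.imread('pics/a8.png');b=cv2.resize(b,None,fx=1/11,fy=1/11,interpolation=cv2.INTER_AREA)
print('a8');print(yel(b,(14,27),(26,38)))
E
```

```text
top left nose
[[  -7   16  119  149   85  -76  -55  -55  -89  -31    7    6    6]
 [  -3   12  114  144   81  -77  -85  -97  -62    9    8    6    6]
 [  -5    3   64   75   66   16  -51 -103  -17    6    7    1    4]
 [  -3    8   83  107   84   64   69   42    7    6    3    4    5]
 [  -7   15   98  117   92   50   71   73    9    2    6    5    5]
 [  -6   13  108  143  105  105  115   94   17    1    5    2    3]]
[[ -4  12  94 132  71 -56 -44 -31 -13   7   4   4   4]
 [ -4  10  93 128  66 -70 -68 -62   8   6   3   2   4]
 [ -2   4  55  67  55   7 -46 -73   7   4   3   3   4]
 [ -4   7  72  90  68  48  53  39  12   1   2   2   2]
 [ -4   9  77 100  74  39  53  56  10   1   2   2   3]
 [ -4   8  89 122  87  90  96  81  12   1   3   3   4]]
top right nose
[[  8  13  10   1 -51 -58 -87 -63  67 152 139  17]
 [ 10   3   9   2 -35 -58 -96 -75  64 152 134 -14]
 [  7  12   8   8 -10 -48 -15 -18  69 138 133 -21]
 [  6   7   9   6   8  65 100  80 112 136 108 -18]
 [  4   8   9   5  26 131 132 117 107  88  60 -11]
 [  6   8   8   4  18 103  86  76 114 141 104 -13]]
[[  7  10  12   5 -33 -5
[... 2878 characters left out ...]
  -11]
 [   0   25   77   96   94   92   97  101   89   21  -31  -57]
 [   2   29   78   91   88   91   98   95   81   16  -47 -101]
 [   2   29   71   80   77   78   81   76   66    7  -56 -117]
 [  -2   20   57   59   57   48   47   45   39   -2  -54 -108]
 [ -10   -8   15   20   21   17   18   16   13    0  -21  -52]
 [  -9   -3    3    6    6    4    5    5    4    1   -2  -10]
 [   0    2    2    4    4    4    3    3    2    2    2    2]
 [   3    3    3    2    3    4    4    2    1    1    4    3]
 [   3    3    3    3    3    3    4    3    3    3    2    2]
 [   4    2    3    3    4    2    3    3    4    3    2    3]
 [   3    2    3    3    3    2    2    4    3    3    2    2]]
```

```bash
python3 - <<'E'
from h import *
a=cv2.imread('pics/side0.png').astype(float);b=np.load('side.npy')[:,:,::-1]
t0=cv2.imread('pics/top0.png').astype(float);tn=np.load('top.npy')[:,:,::-1]
d=np.abs(a-b).max(2);e=np.abs(t0-tn).max(2)
cv2.imwrite('pics/f.png',np.vstack([np.hstack([d,e])*2,np.hstack([b.mean(2),tn.mean(2)])]).clip(0,255).astype(np.uint8)[:, :])
im=cv2.imread('pics/f.png');cv2.imwrite('pics/f.png',cv2.resize(im,(800,500)))
E
```

```text
(no output)
```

View pics/f.png

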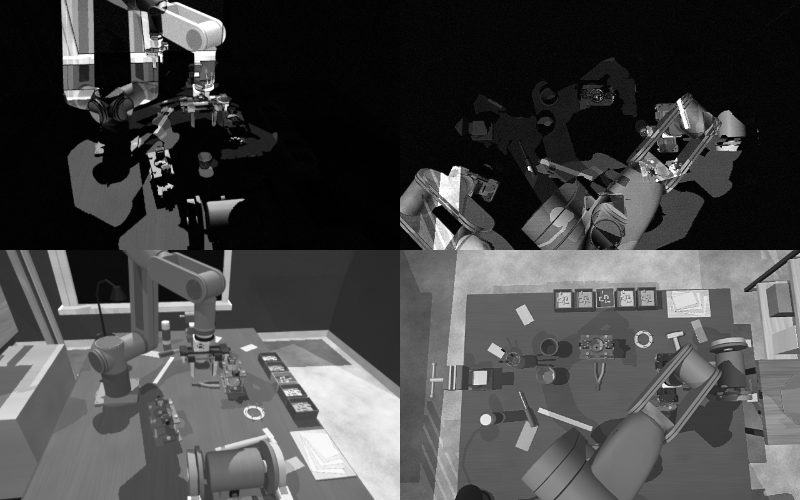

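The difference pictures show only the arm, its shadows, the loose pot's old place and the carrier's mouth changed. No bystander moved. I now hand the job in.

```bash
python3 -c "
from station import *
print(workorder.finish_job())
print(observe()['t'])"
```

```text
the job is handed in; nothing more can be done
None
the job is handed in; nothing more can be done
```

The small pot is nested in the two in the blue carrier, right way up. By my checks it is fully home with both latches out. I handed the job in after about 20 s of the 67 s.

**What I did:** I gripped the pot by its collar and turned it +13° to line its flats up with those below. I lowered it between the bolts, re-gripped it higher to ease it down, then pressed gently on the rim and backed the arm well clear.

**Last checks:**
- **Seated height:** the rim stopped firmly at z = 0.1002 m under about 18 N, against 0.100 m when home. That also means it did not wedge out of line.
- **Latches:** both noses appear in the pictures where they stood before loading, so they are out again. The +y nose had been pushed back partway through. The latch joints themselves were not read.
- **Bystanders:** comparing pictures from before and after shows no bystander moved.

**What disagreed:**
- The two cameras differed by 3–5 mm on the pot's position. A light sideways force at the first bolt contact led me to shift it 2 mm.
- Before the last press, the side picture put the rim at about 0.105 m, but the fingers only met it at 0.100 m.
- During the last press there was about 6 N of unexplained sideways force.

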